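# Roll the runner slips flush

## Task

Take the hand roller out of its stand and roll it along the row of six maple slips in the cedar rail, with firm pressure but without bruising them, until every slip lies flush with the rail. Then stand the roller back upright in its stand. Touch the rail and the slips with the roller only, and leave the other things on the bench where they are.

Things in the scene. Friction and masses are not known exactly. Their poses are not given: they have to be found in the camera images.
- roller: Hand roller in its stand, about 0.3 kg. Origin: lowest point of the wheel, z up, axle along x, rolls along y. Rubber wheel 40 mm in diameter, 30 wide, in a steel fork; over it a steel plate 56 (x) by 62 (y) mm, 46 to 52 mm above the origin; on that a red grip block 30 by 30 mm, flat sides along x and y, 52 to 104 mm above the origin. In the stand the plate rests on the rim, the wheel hangs free.
- roller_wheel (a joint): Turn of the roller's wheel on its axle in rad: 0 at the start, counts up or down without limit as it rolls (20 mm of rolling per rad). Turns very easily.
- stand: Fixed dark wooden open-topped box 61 (x) by 64 (y) mm, 56 mm high (its two x sides 4 mm lower), walls and floor 6 mm. Origin: centre of its underside on the bench. The roller hangs in it, its origin over the stand's and 10 mm higher, axes along the stand's (or turned half round); fork and wheel have 4 mm of play each way in x, 6 mm in y.
- jig: Fixed plywood board 90 (x) by 290 (y) by 10 mm, origin at the centre of its underside on the bench. It carries a cedar rail 46 mm wide, 230 long, along y. Down the rail's middle a 16 mm groove holds six slips; the lips beside it, 14 mm wide each, stop the wheel when a slip is flush. Its height and slope along y vary (see row_start, row_end); it does not yield.
- row_start (a point): On the board's -y side: over the middle of slip0, 54 mm above the bench, nominal height of the rail's top. The rail sits on a pivot 25 mm further towards -y, on packing of unknown thickness: its top there is 48 to 60 mm above the bench, and no listed pose shows it.
- row_end (a point): On the board's +y side: over the middle of slip5, 160 mm from row_start, 54 mm above the bench. A wedge under this end leaves the rail sloping by up to 0.06 rad either way about the pivot, an unknown amount that no listed pose shows: with the packing, the rail's top here is up to 17 mm higher or lower than this point.
- slip0 (a joint): How far maple slip0 (14 by 30 mm) stands above the rail's top, m: 0 is flush, 0.005 is 5 mm proud. Six slips in a row, 32 mm apart, from row_start (slip0) to row_end (slip5). Each is a tight fit: starts 3.5 to 5 mm proud, moves down only when pressed with 7 to 11 N, stays where left. Slips and rail bruise when the roller bears on them with over 35 N; 12 to 18 N is firm rolling.
- slip1 (a joint): Height of slip1 above the rail's top in m (as slip0).
- slip2 (a joint): Height of slip2 above the rail's top in m (as slip0).
- slip3 (a joint): Height of slip3 above the rail's top in m (as slip0).
- slip4 (a joint): Height of slip4 above the rail's top in m (as slip0).
- slip5 (a joint): Height of slip5 above the rail's top in m (as slip0).
- ken: Bystander: stained maple ken (kendama handle) lying on the bench, 160 mm long, 40 mm high; origin under its middle, x along it.
- tama_center (a point): Bystander: centre of the white tama ball, 60 mm in diameter, sitting in a small maple ring.
- drill_block: Bystander: aluminium drill guide block 60 by 40 by 36 mm, origin under its middle.
- stone: Bystander: round clay polishing stone 90 mm across, 25 mm high, origin under its middle.
- spares: Bystander, fixed: plywood box of spare slips, 75 by 70 by 45 mm, origin under its middle. It and the stand may be on either side of the board.
- jar: Bystander: amber wax jar 60 mm across, 75 mm high, origin under its middle.

How it is judged:
By the outcome, as a careful person would: the job done as asked, in the order asked, and still so for the second after the job is handed in, with the robot touching nothing.
It also fails if it takes over 72 s, if anything falls off the work surface, if the arm or the gripper's body presses on something with over 40 N, if the wrist force passes 120 N, or if a joint passes its speed limit or range.

## Robot

A 6-joint arm with a two-finger parallel gripper is mounted at the origin on the work surface. World frame = base frame: x ahead of the robot, y to its left, z up, the work surface at z = 0. Lengths are in m, angles in rad, forces in N, time in s.
With the tool pointing down it reaches from about 0.425 to 0.95 m from the base axis. Payload 14.7 kg.
Tool frame: the origin (TCP) lies where the fingers leave the gripper's body, on its centre line; the fingertips stand 73 mm ahead of it and the grasp point (between the pads) lies 54 mm ahead of it (manip.hold_point_z is the distance from the TCP to the grasp point, in m); z points along the fingers, y is the direction in which the jaws open and shut (so a half turn about z gives the same grasp; the last joint's range is limited). The gripper opens to 85 mm and grips with 20 to 120 N. Pads are 22 mm wide; open, the fingers measure 114 mm over their backs; the gripper's body (76 mm by 85 mm) begins 54 mm behind the grasp point. The pads swing forward as they close: fully open they stand 13 mm farther back than shut.
Start: joints at [1.173, 0.48, 1.596, -0, 1.065, -0.047], TCP at [0.223, 0.61, 0.304] pointing down, gripper open.
Joint ranges: [-2.75, 2.75], [-0.82, 2.05], [0.23, 2.67], [-1.56, 4.7], [0.09, 2.69], [-2.92, 2.92]. Speed limits (rad/s): [1.89, 1.89, 2.39, 3.01, 3.01, 3.01].

## Interface

Orientations are given as a unit quaternion [x, y, z, w].
In Python, from station import manip, optics gives the robot as it stands.
- The arm moves only by the shell command python3 -m creep 'ROWS' [FORCE]. ROWS is a JSON object of lists of equal length, an entry for each row: "claw": the finger opening in mm, from 0 to 85.4; "delta_pos": the shift along the tool's x, y, z in mm, a list of three; "yaw": the turn about the tool's z in rad. In form: {"claw": [claw, ...], "delta_pos": [[dx, dy, dz], ...], "yaw": [yaw, ...]}. A call has 1 to 10 rows; each row is the pose to reach, as a shift and turn from the pose measured when the call began, along the tool's axes at that moment; what a row does not reach only later rows make up. A row lasts 1/12 s, in which the tool goes at most 41.7 mm and 7.16 degrees, less where a joint would pass 70% of its speed; a pose out of reach is approached as far as the arm can. A call with a gripper value outside its range is refused whole. The fingers move at their own pace and stop on an object; FORCE is the grip in N (left out, the last holds). Time passes only in rows, so rows that repeat a pose let the fingers close. It gives the time, the measured TCP pose, the force and the opening at its end, in the units of the state.
- manip.read_state(): the state, without advancing time (a new reading comes with each control period).
- optics.get_image(name): name is "scene" or "top" or "wrist"; returns a dict with "img" (384x512x3 uint8, red, green, blue), "mtx" (3x3 intrinsics, pixels), "k1" (the pictures are not rectified: a ray, as slopes to the right and down, at radius r is drawn at 1 + k1 r^2 times it, then the intrinsics apply), "origin" and "orientation" of the camera in the world; the wrist camera has in their place "hand_eye" (4x4, takes a point from camera to tool coordinates, whose origin is the TCP and whose axes are the flange's). Camera axes: x right, y down, z forward; pixel columns grow to the right and rows downward; lengths in m; the calibration is good to about 2 mm. A picture is of the moment at which its call begins: read the wrist's pose just before it. There is no depth.
- manip.sign_off(): hands the job in, once; it reports no verdict.
The state is a dict: "time_s": time; "qpos": joint angles; "dq": joint speeds; "joint_torque": joint torques, N m; "ee_pos": TCP position; "ee_rot": TCP orientation; "force": force on the tool from outside, world axes, zero at the start; "wrist_torque": the same for the moment, N m; "width": opening from 0.0 (shut) to 1.0 (fully open).
Only numpy, scipy, OpenCV 4.12 (cv2) and the standard library are available. Lean on these libraries where they do the work, as an engineer would, in place of code of your own. Each camera call takes 0.05 s, during which the arm holds its last target.

## Working session

There is one attempt and no reset: what is moved stays moved. The work goes in short steps, Python scripts to look and compute and a shell command to move; the robot and the scene stay as the last step left them, time stands still between calls to the robot, and variables do not carry over. Pictures are saved under pics/ and viewed, and the job is handed in when it is done.

```bash
mkdir -p pics; ls; python3 - <<'E'
from station import manip, optics
import cv2
s=manip.read_state(); print(s)
for n in ["scene","top","wrist"]:
    d=optics.get_image(n); cv2.imwrite(f"pics/{n}0.png",d["img"][:,:,::-1])
    print(n,{k:v for k,v in d.items() if k!="img"})
E
```

```text
pics
{'time_s': 0.0, 'qpos': array([ 1.17336838e+00,  4.80871107e-01,  1.59688779e+00,  2.27766961e-05,
        1.06509594e+00, -4.65882004e-02]), 'dq': array([ 0.00030452, -0.00148583,  0.00221373, -0.00058446,  0.00023744,
       -0.00144906]), 'joint_torque': array([ 1.87536309e-03, -9.50657558e+01, -4.30179083e+01,  1.03116038e-04,
        1.23571858e-02, -8.64881372e-06]), 'ee_pos': array([0.22323488, 0.61010982, 0.30324166]), 'ee_rot': array([ 1.74526988e-01,  9.84652188e-01, -6.13409989e-04, -1.48674368e-04]), 'force': array([1.18499692, 0.06915416, 0.44498136]), 'wrist_torque': array([ 0.01847534, -0.03964222, -0.00227889]), 'width': 0.9999405933072198}
scene {'mtx': array([[351.99105579,   0.        , 254.23775177],
       [  0.        , 351.99105579, 195.18538894],
       [  0.        ,   0.        ,   1.        ]]), 'k1': -0.09801399420746358, 'origin': array([1.07031696, 0.62602088, 0.73385537]), 'orientation': array([ 0.30207094,  0.85805612, -0.39498088, -0.12838594])}
top {'mtx': array([[385.9476855 ,   0.        , 255.39217906],
       [  0.        , 385.9476855 , 184.51600085],
       [  0.        ,   0.        ,   1.        ]]), 'k1': -0.1333949429570324, 'origin': array([0.43714732, 0.01168833, 1.2258876 ]), 'orientation': array([-0.70079328,  0.70954576, -0.04664587,  0.05707677])}
wrist {'mtx': array([[268.41615854,   0.        , 258.7040085 ],
       [  0.        , 268.41615854, 193.53367493],
       [  0.        ,   0.        ,   1.        ]]), 'k1': -0.020260334728637832, 'hand_eye': array([[ 1.58999622e-04, -9.58575223e-01, -2.84839457e-01,
         7.23835143e-02],
       [ 9.99999395e-01,  4.62552542e-04, -9.98428672e-04,
        -9.09224784e-05],
       [ 1.08882220e-03, -2.84839126e-01,  9.58574716e-01,
        -7.04374335e-02],
       [ 0.00000000e+00,  0.00000000e+00,  0.00000000e+00,
         1.00000000e+00]])}
```

View pics/scene0.png

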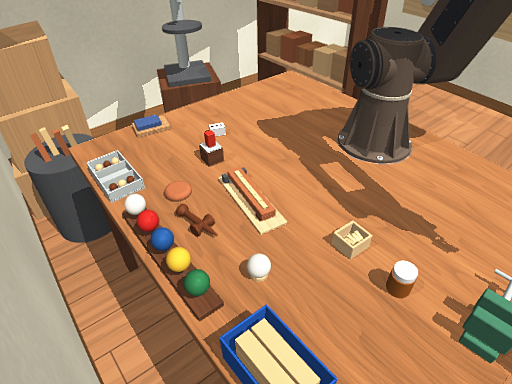

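View pics/top0.png

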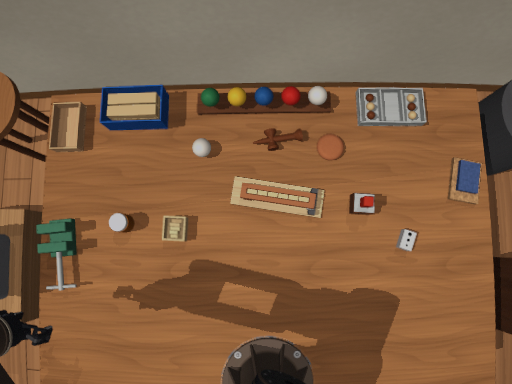

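View pics/wrist0.png

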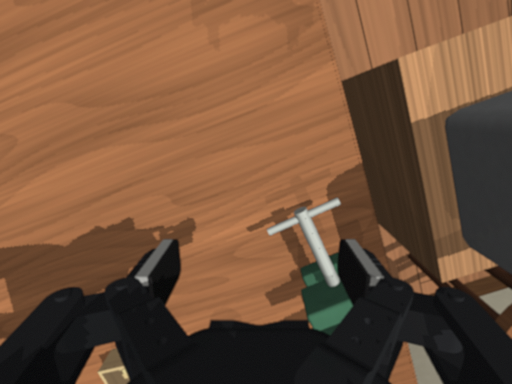

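```bash
cat > h.py <<'E'
import numpy as np, cv2
from scipy.spatial.transform import Rotation as R
from station import manip, optics
def cam(name):
    s=manip.read_state(); d=optics.get_image(name)
    if "hand_eye" in d:
        T=np.eye(4);T[:3,:3]=R.from_quat(s["ee_rot"]).as_matrix();T[:3,3]=s["ee_pos"]
        M=T@d["hand_eye"]
    else:
        M=np.eye(4);M[:3,:3]=R.from_quat(d["orientation"]).as_matrix();M[:3,3]=d["origin"]
    d["M"]=M; d["name"]=name; d["s"]=s
    return d
def ray(d,u,v):
    K=d["mtx"];x=(u-K[0,2])/K[0,0];y=(v-K[1,2])/K[1,1]
    rd=np.hypot(x,y);r=rd
    for _ in range(30): r=rd/(1+d["k1"]*r*r)
    f=r/rd if rd>0 else 1
    v=d["M"][:3,:3]@np.array([x*f,y*f,1]);return d["M"][:3,3],v/np.linalg.norm(v)
def at_z(d,u,v,z):
    o,r=ray(d,u,v);return o+r*(z-o[2])/r[2]
def proj(d,p):
    q=d["M"][:3,:3].T@(np.asarray(p)-d["M"][:3,3]);x,y=q[:2]/q[2];f=1+d["k1"]*(x*x+y*y)
    K=d["mtx"];return np.array([K[0,0]*x*f+K[0,2],K[1,1]*y*f+K[1,2]])
def tri(obs):
    A=np.zeros((3,3));b=np.zeros(3)
    for d,u,v in obs:
        o,r=ray(d,u,v);P=np.eye(3)-np.outer(r,r);A+=P;b+=P@o
    return np.linalg.solve(A,b)
def crop(d,x0,y0,x1,y1,k,fn):
    im=cv2.resize(d["img"][y0:y1,x0:x1],None,fx=k,fy=k,interpolation=cv2.INTER_CUBIC);cv2.imwrite("pics/"+fn,im[:,:,::-1])
E
python3 - <<'E'
from h import *
d=cam("top");crop(d,220,160,390,230,4.7,"t1.png")
for p in [(233,190),(325,203)]: print(at_z(d,*p,0.01))
print("stand",at_z(d,363,204,.054),"grip",at_z(d,367,201,.114))
d=cam("scene");crop(d,185,115,305,235,5,"s1.png")
E
```

```text
[0.60040334 0.10012582 0.01      ]
[ 0.55488776 -0.19123072  0.01      ]
stand [ 0.54568626 -0.30131521  0.054     ] grip [ 0.54870484 -0.29758267  0.114     ]
```

View pics/t1.png

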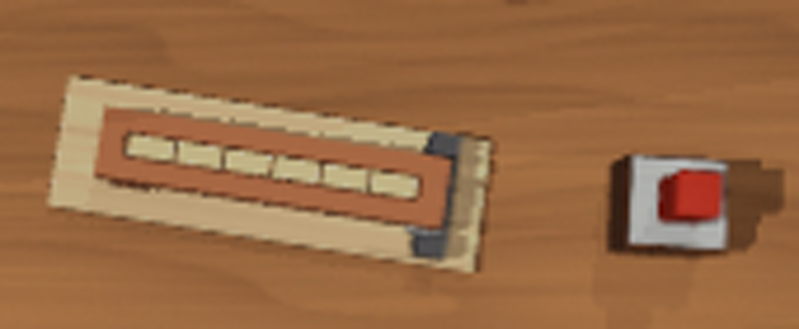

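View pics/s1.png

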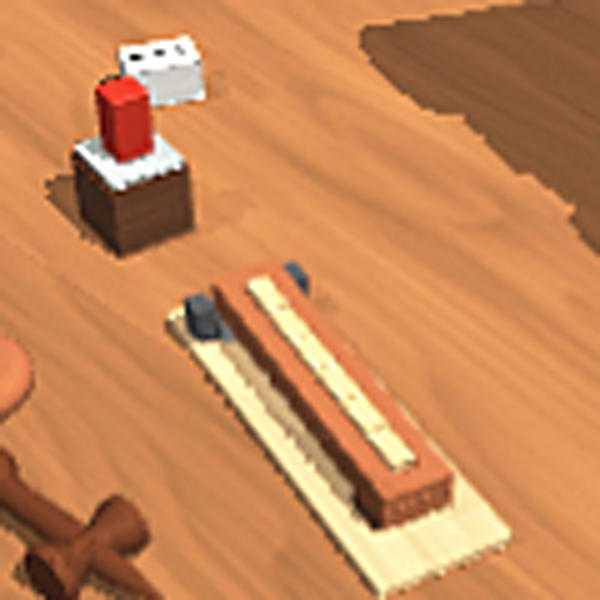

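```bash
python3 -m creep '{"claw":[85,85,85,85,85,85,85,85,85,85],"delta_pos":[[-40,-23,0],[-80,-46,0],[-120,-69,0],[-160,-92,0],[-200,-115,0],[-240,-138,0],[-280,-161,0],[-320,-184,0],[-360,-207,0],[-400,-230,0]],"yaw":[0.12,0.24,0.36,0.48,0.6,0.72,0.84,0.96,1.08,1.2]}'; python3 - <<'E'
from h import *
s=manip.read_state();print(s["time_s"],s["ee_pos"],s["qpos"],R.from_quat(s["ee_rot"]).as_matrix().round(3).tolist())
E
```

```text
time_s: 1.08
ee_pos: [0.4921, 0.2893, 0.3039]
ee_rot: [0.702, 0.712, -0.0, 0.0]
force: [0.5, 2.4, 0.6]
width: 0.991
1.0833 [0.4920669  0.28933049 0.30385162] [ 4.78607175e-01  3.70009891e-01  1.78116796e+00 -3.90138773e-04
  9.90630849e-01  4.64757334e-01] [[-0.014, 1.0, -0.0], [1.0, 0.014, -0.0], [-0.0, -0.0, -1.0]]
```

```bash
python3 -m creep '{"claw":[85,85,85,85,85,85,85,85,85,85],"delta_pos":[[-38,9,0],[-76,18,0],[-114,27,0],[-152,36,0],[-190,45,0],[-228,54,0],[-266,63,0],[-304,72,0],[-340,80,0],[-340,80,0]],"yaw":[0.0,0.05,0.1,0.15,0.15,0.15,0.15,0.15,0.15,0.15]}'; python3 - <<'E'
from h import *
d=cam("wrist");cv2.imwrite("pics/w1.png",cv2.resize(d["img"],(768,576))[:,:,::-1]);np.savez("w1.npz",img=d["img"],M=d["M"],mtx=d["mtx"],k1=d["k1"])
print(d["s"]["ee_pos"],d["s"]["time_s"])
E
```

```text
time_s: 1.92
ee_pos: [0.5782, -0.0551, 0.304]
ee_rot: [0.755, 0.656, -0.0, 0.001]
force: [-0.4, 0.5, -0.3]
width: 0.998
[ 0.57817444 -0.05513128  0.30400864] 1.9167
```

View pics/w1.png

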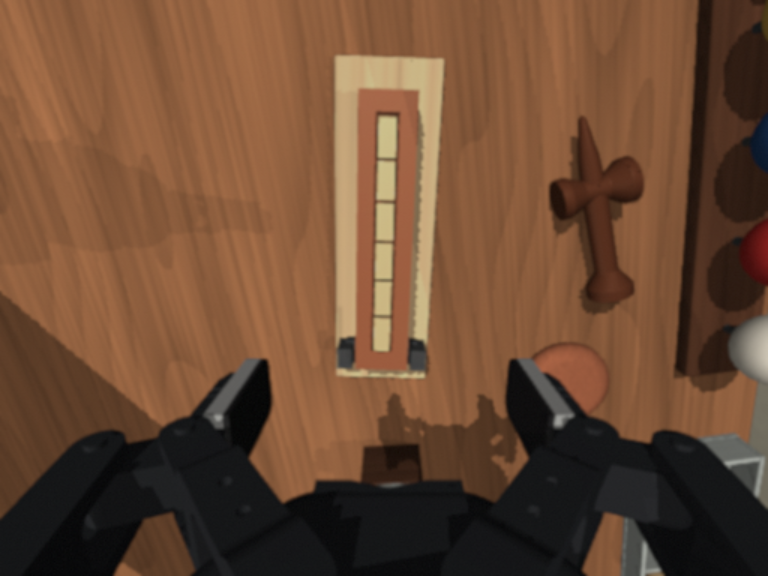

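```bash
python3 - <<'E'
from h import *
from scipy.optimize import least_squares
z=np.load("w1.npz");d={k:z[k] for k in z.files}
px=np.array([(335,56),(444,58),(425,377),(337,375)])*2/3.
P=np.array([at_z(d,*p,0.01) for p in px]);print(P)
loc=np.array([(-.045,.145),(.045,.145),(.045,-.145),(-.045,-.145)])
def f(q):
    c,s=np.cos(q[2]),np.sin(q[2]);return (loc@np.array([[c,s],[-s,c]])+q[:2]-P[:,:2]).ravel()
r=least_squares(f,[.57,-.05,-.15]);print(r.x,r.fun.round(4))
c,s=np.cos(r.x[2]),np.sin(r.x[2]);Rm=np.array([[c,-s],[s,c]])
for v in [-.08,.08]: print(r.x[:2]+Rm@[0,v])
s=manip.read_state();m=R.from_quat(s["ee_rot"]).as_matrix();print(m.round(3), "yaw of tool x",np.arctan2(m[1,0],m[0,0])-np.pi/2)
t=m.T@(np.array([.55,-.38,.304])-s["ee_pos"]);print(t*1000)
E
```

```text
[[ 0.55837568  0.11020126  0.01      ]
 [ 0.64557392  0.09652887  0.01      ]
 [ 0.59771681 -0.18772296  0.01      ]
 [ 0.5099479  -0.17312965  0.01      ]]
[ 0.57790358 -0.03853062 -0.16735365] [-0.0007  0.0017  0.0009  0.0004  0.0004 -0.0013 -0.0006 -0.0009]
[ 0.56457769 -0.11741294]
[0.59122946 0.0403517 ]
[[ 0.139  0.99   0.   ]
 [ 0.99  -0.139 -0.001]
 [-0.001  0.    -1.   ]] yaw of tool x -0.1397942649603876
[-3.27952370e+02  1.84784730e+01  8.41419263e-02]
```

```bash
python3 -m creep '{"claw":[85,85,85,85,85,85,85,85,85,85],"delta_pos":[[-38,2,0],[-76,4,0],[-114,6,0],[-152,8,0],[-190,10,0],[-228,12,0],[-266,14,0],[-304,16,0],[-328,18,0],[-328,18,0]],"yaw":[-0.05,-0.1,-0.1,-0.1,-0.1,-0.1,-0.1,-0.1,-0.1,-0.1]}'; python3 - <<'E'
from h import *
d=cam("wrist");cv2.imwrite("pics/w2.png",cv2.resize(d["img"],(768,576))[:,:,::-1]);np.savez("w2.npz",img=d["img"],M=d["M"],mtx=d["mtx"],k1=d["k1"])
print(d["s"]["ee_pos"],d["s"]["time_s"])
E
```

```text
time_s: 2.8
ee_pos: [0.5491, -0.3838, 0.3038]
ee_rot: [0.722, 0.692, -0.001, 0.001]
force: [0.1, 0.2, -0.2]
width: 0.998
[ 0.54910152 -0.38379049  0.30378434] 2.8
```

View pics/w2.png

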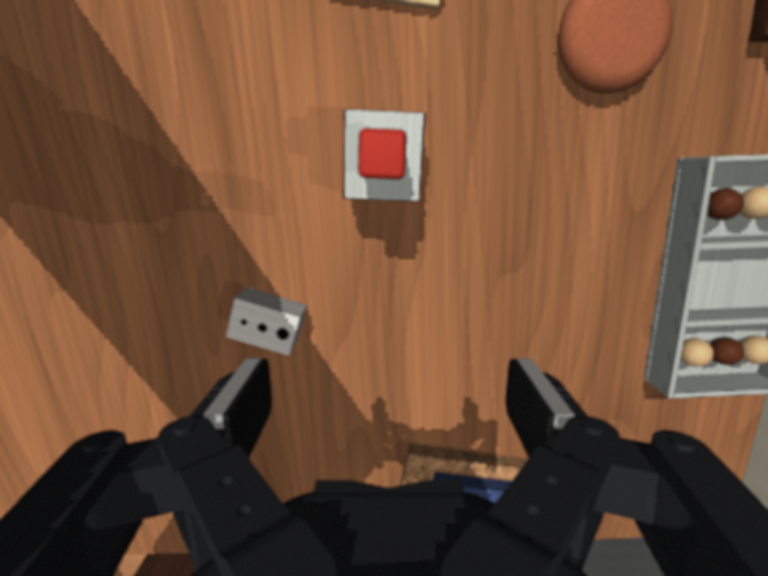

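```bash
python3 - <<'E'
from h import *
from scipy.optimize import least_squares
z=np.load("w2.npz");d={k:z[k] for k in z.files}
def fit(px,zz,lx,ly):
    P=np.array([at_z(d,*p,zz) for p in np.array(px)*2/3.])
    loc=np.array([(-lx,ly),(lx,ly),(lx,-ly),(-lx,-ly)])
    def f(q):
        c,s=np.cos(q[2]),np.sin(q[2]);return (loc@np.array([[c,s],[-s,c]])+q[:2]-P[:,:2]).ravel()
    r=least_squares(f,[.55,-.3,-.05]);print(r.x,(r.fun*1000).round(1)); return r.x
a=fit([(346,110),(425,113),(419,201),(345,198)],.062,.028,.031)
b=fit([(359,128),(407,128),(404,179),(359,178)],.114,.015,.015)
s=manip.read_state();m=R.from_quat(s["ee_rot"]).as_matrix();print("tool",np.arctan2(m[1,0],m[0,0])-np.pi/2)
print(m.T@(np.array([a[0],a[1],.25])-s["ee_pos"])*1000)
d=cam("wrist");crop(d,210,60,300,145,7,"w2c.png")
E
```

```text
[ 0.54944679 -0.30216976 -0.08358045] [ 0.2  0.2 -0.4 -0.1 -0.  -0.1  0.2 -0. ]
[ 0.54910072 -0.30185119 -0.06521957] [-0.7  0.6  0.3 -0.1  1.1 -0.3 -0.8 -0.2]
tool -0.04196435472426563
[79.27357397 -3.16046726 53.61093506]
```

View pics/w2c.png

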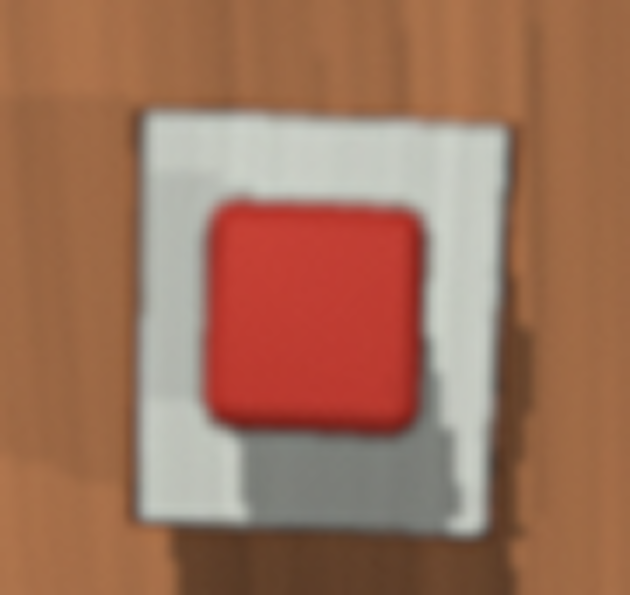

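```bash
python3 -m creep '{"claw":[85,85,85,85,85,85,85,85,85,85],"delta_pos":[[25,-1,10],[50,-2,20],[75,-3,35],[79.3,-3,60],[79.3,-3,80],[79.3,-3,95],[79.3,-3,100],[79.3,-3,100],[79.3,-3,100],[79.3,-3,100]],"yaw":[0.02,0.035,0.035,0.035,0.035,0.035,0.035,0.035,0.035,0.035]}'; python3 - <<'E'
from h import *
s=manip.read_state();m=R.from_quat(s["ee_rot"]).as_matrix();print("tool",np.arctan2(m[1,0],m[0,0])-np.pi/2,s["ee_pos"],s["force"])
print(m.T@(np.array([.5493,-.302,.146])-s["ee_pos"])*1000)
E
```

```text
time_s: 3.73
ee_pos: [0.5502, -0.3004, 0.2048]
ee_rot: [0.733, 0.68, 0.0, 0.001]
force: [0.3, 0.5, 0.5]
width: 0.998
tool -0.07552537198230214 [ 0.55019712 -0.30043508  0.20480182] [0.33274292 0.51041938 0.46505986]
[-1.58512349 -0.84422107 58.80205965]
```

```bash
python3 -m creep '{"claw":[85,85,85,85,85,50,40,30,28,28],"delta_pos":[[-1.5,-1,15],[-1.5,-1,35],[-1.5,-1,50],[-1.5,-1,58.5],[-1.5,-1,58.5],[-1.5,-1,58.5],[-1.5,-1,58.5],[-1.5,-1,58.5],[-1.5,-1,58.5],[-1.5,-1,58.5]],"yaw":[0,0,0,0,0,0,0,0,0,0]}' 60;  python3 -m creep '{"claw":[20,15,15,15,15,15],"delta_pos":[[0,0,0],[0,0,0],[0,0,0],[0,0,0],[0,0,0],[0,0,0]],"yaw":[0,0,0,0,0,0]}' 80;python3 - <<'E'
from h import *
d=cam("wrist");cv2.imwrite("pics/w3.png",cv2.resize(d["img"],(768,576))[:,:,::-1])
s=d["s"];print(s["ee_pos"],s["force"],s["wrist_torque"],s["width"]*85.4)
d=cam("scene");crop(d,170,80,290,200,5,"s3.png")
E
```

```text
time_s: 4.57
ee_pos: [0.5494, -0.302, 0.1472]
ee_rot: [0.733, 0.68, 0.0, 0.001]
force: [-2.8, 0.7, 6.8]
width: 0.344
time_s: 5.07
ee_pos: [0.5495, -0.3021, 0.1473]
ee_rot: [0.733, 0.68, 0.0, 0.001]
force: [-2.6, 1.0, 2.3]
width: 0.342
[ 0.54946845 -0.3020737   0.14726113] [-2.57163199  0.97371645  2.32594705] [0.0999814  0.22526967 0.01436129] 29.198955316749718
```

View pics/w3.png

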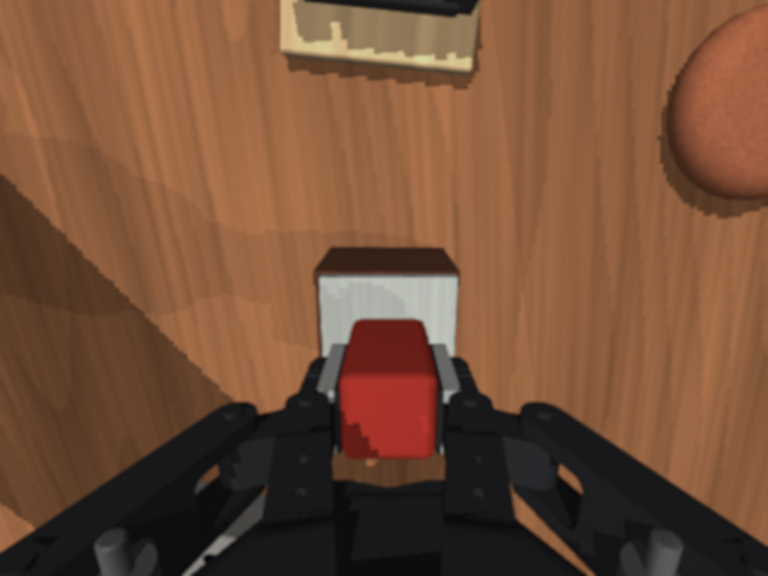

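View pics/s3.png

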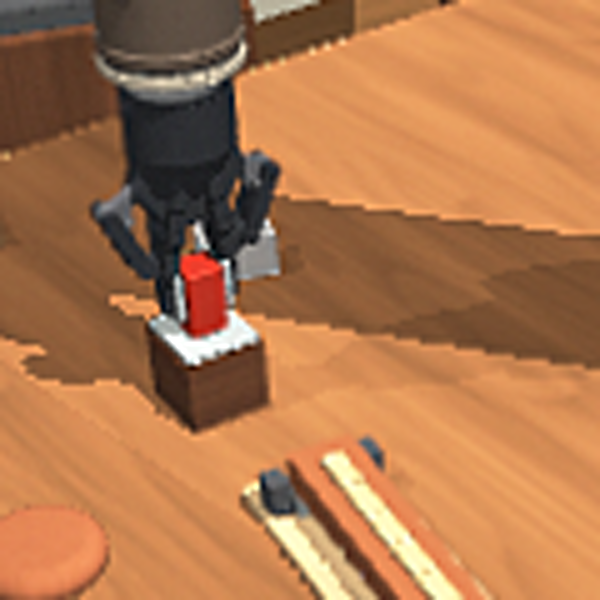

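```bash
python3 -m creep '{"claw":[15,15,15,15,15,15,15,15,15,15],"delta_pos":[[0,0,-6],[0,0,-15],[0,0,-30],[0,0,-50],[0,0,-70],[0,0,-85],[0,0,-95],[0,0,-100],[0,0,-100],[0,0,-100]],"yaw":[0,0,0,0,0,0,0,0,0,0]}';python3 - <<'E'
from h import *
d=cam("scene");crop(d,170,80,290,200,5,"s4.png")
s=d["s"];print(s["ee_pos"],s["force"],s["wrist_torque"],s["width"]*85.4)
m=R.from_quat(s["ee_rot"]).as_matrix();print("tool",np.arctan2(m[1,0],m[0,0])-np.pi/2)
print(m.T@(np.array([.5646,-.1174,.23])-s["ee_pos"])*1000)
E
```

```text
time_s: 6.0
ee_pos: [0.5491, -0.3018, 0.2469]
ee_rot: [0.733, 0.68, 0.0, 0.001]
force: [-0.1, 0.9, -2.8]
width: 0.34
[ 0.549057   -0.30181291  0.24693423] [-0.05564371  0.91551594 -2.78096531] [ 0.02186506 -0.02079493  0.01768601] 29.031415704632167
tool -0.07551506294734511
[185.07801002   1.55534367  16.73869503]
```

View pics/s4.png

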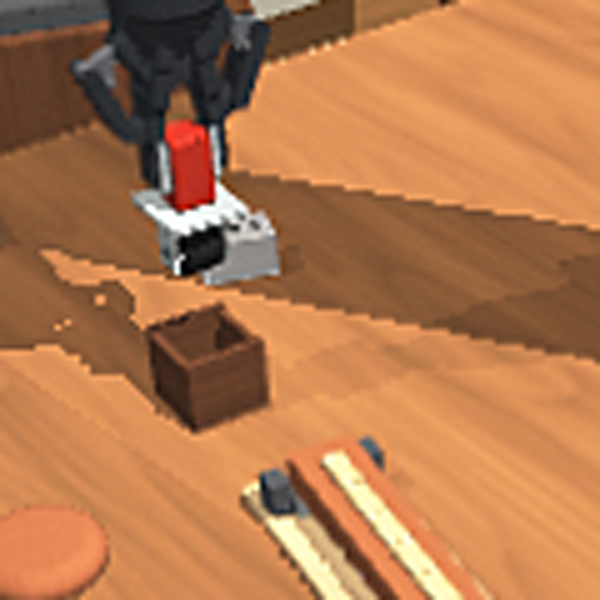

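```bash
python3 -m creep '{"claw":[15,15,15,15,15,15,15,15,15,15],"delta_pos":[[10,0,0],[30,0,0],[60,0.5,0],[95,1,0],[130,1,0],[160,1.5,0],[178,1.5,0],[185,1.5,0],[185,1.5,0],[185,1.5,0]],"yaw":[0,0.01,0.03,0.05,0.07,0.09,0.09,0.09,0.09,0.09]}';python3 - <<'E'
from h import *
d=cam("wrist");cv2.imwrite("pics/w5.png",cv2.resize(d["img"],(768,576))[:,:,::-1]);np.savez("w5.npz",img=d["img"],M=d["M"],mtx=d["mtx"],k1=d["k1"])
s=d["s"];print(s["ee_pos"],s["force"],s["wrist_torque"],s["width"]*85.4)
m=R.from_quat(s["ee_rot"]).as_matrix();print("tool",np.arctan2(m[1,0],m[0,0])-np.pi/2)
d=cam("scene");crop(d,185,105,305,225,5,"s5.png")
E
```

```text
time_s: 6.88
ee_pos: [0.5642, -0.1174, 0.2459]
ee_rot: [0.763, 0.647, -0.0, 0.0]
force: [0.4, 0.5, -3.9]
width: 0.344
[ 0.5641993  -0.11735306  0.24587758] [ 0.40741088  0.46463759 -3.94539935] [-0.04193425 -0.04262927 -0.00257668] 29.354763344764173
tool -0.1645065295629209
```

View pics/s5.png

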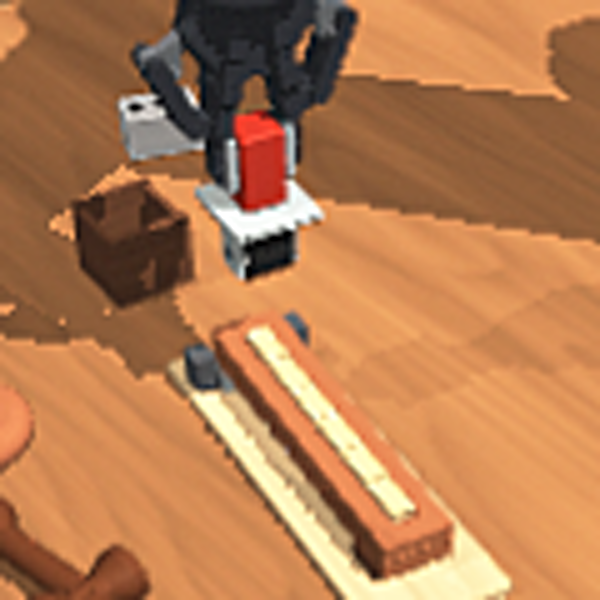

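View pics/w5.png

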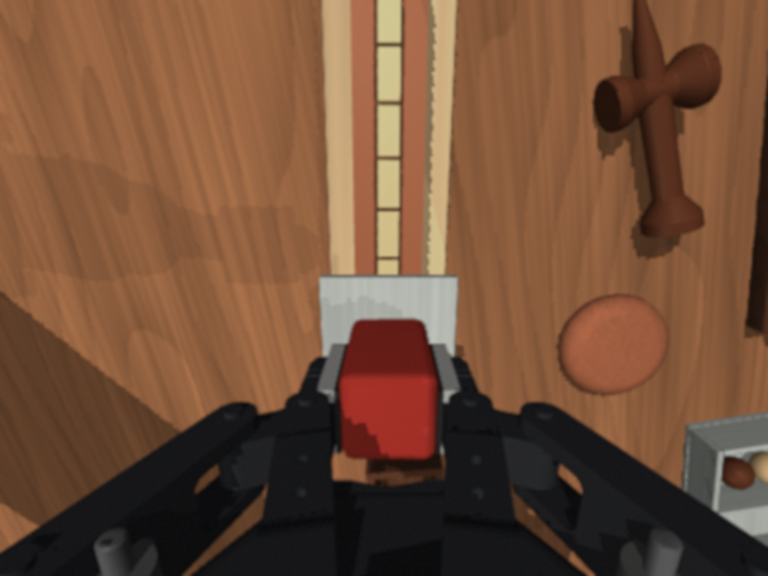

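```bash
python3 - <<'E'
from h import *
L=lambda n:(lambda z:{k:z[k] for k in z.files})(np.load(n))
a,b=L("w1.npz"),L("w5.npz");k=2/3.
A=[(383,317),(384,281),(384.5,241),(385.5,201),(386.5,159)];B=[(388,258),(388,209),(389,157),(389,103),(389.5,44)]
P=np.array([tri([(a,p[0]*k,p[1]*k),(b,q[0]*k,q[1]*k)]) for p,q in zip(A,B)]);print(P.round(4))
print(np.diff(P,axis=0).round(4))
# rail height via known gap spacing 32mm: view b and a
for d,Q in((a,A),(b,B)):
  for z in (.05,.06,.07):
    X=np.array([at_z(d,p[0]*k,p[1]*k,z) for p in Q]);print(z,np.linalg.norm(X[-1]-X[0]),X[0],X[-1])
E
```

```text
[[ 0.5674 -0.1011  0.0549]
 [ 0.5727 -0.0694  0.057 ]
 [ 0.578  -0.0382  0.0496]
 [ 0.5832 -0.0069  0.0474]
 [ 0.5886  0.0245  0.0494]]
[[ 0.0053  0.0317  0.0021]
 [ 0.0053  0.0312 -0.0074]
 [ 0.0052  0.0313 -0.0021]
 [ 0.0054  0.0314  0.002 ]]
0.05 0.1292123387360704 [ 0.56744364 -0.10299149  0.05      ] [0.58848415 0.02449626 0.05      ]
0.06 0.1252281410082887 [ 0.56809063 -0.09929786  0.06      ] [0.58848237 0.02425886 0.06      ]
0.07 0.12124394328050694 [ 0.56873763 -0.09560424  0.07      ] [0.5884806  0.02402147 0.07      ]
0.05 0.12825832421557062 [ 0.56681609 -0.10208002  0.05      ] [0.58867363 0.02430213 0.05      ]
0.06 0.12344129554322887 [ 0.56717311 -0.09996577  0.06      ] [0.58820974 0.0216698  0.06      ]
0.07 0.11862426687088715 [ 0.56753012 -0.09785153  0.07      ] [0.58774584 0.01903748 0.07      ]
```

```bash
python3 -m creep '{"claw":[15,15,15,15,15,15,15,15],"delta_pos":[[0,0,5],[0,0,15],[0,0,25],[0,0,35],[0,0,42],[0,0,45],[0,0,45],[0,0,45]],"yaw":[0,0,0,0,0,0,0,0]}'; python3 -m creep '{"claw":[15,15,15,15,15,15],"delta_pos":[[0,0,1],[0,0,2],[0,0,3],[0,0,4],[0,0,4],[0,0,4]],"yaw":[0,0,0,0,0,0]}'
```

```text
time_s: 7.65
ee_pos: [0.5643, -0.1183, 0.2009]
ee_rot: [0.763, 0.646, -0.0, 0.0]
force: [0.3, 0.3, -2.8]
width: 0.338
time_s: 8.15
ee_pos: [0.5643, -0.1183, 0.1969]
ee_rot: [0.763, 0.646, -0.0, 0.0]
force: [0.7, -0.5, -3.4]
width: 0.337
```

```bash
python3 -m creep '{"claw":[15,15,15,15],"delta_pos":[[0,0,1],[0,0,2],[0,0,2],[0,0,2]],"yaw":[0,0,0,0]}'; python3 -m creep '{"claw":[15,15,15],"delta_pos":[[0,0,1],[0,0,1],[0,0,1]],"yaw":[0,0,0]}';python3 -m creep '{"claw":[15,15,15],"delta_pos":[[0,0,1],[0,0,1],[0,0,1]],"yaw":[0,0,0]}'
```

```text
time_s: 8.48
ee_pos: [0.5643, -0.1183, 0.1948]
ee_rot: [0.763, 0.646, -0.0, 0.0]
force: [0.3, 0.5, -2.8]
width: 0.343
time_s: 8.73
ee_pos: [0.5642, -0.1183, 0.1938]
ee_rot: [0.763, 0.646, -0.0, 0.0]
force: [0.3, -0.6, -2.6]
width: 0.344
time_s: 8.98
ee_pos: [0.5642, -0.1183, 0.1927]
ee_rot: [0.763, 0.646, -0.0, 0.0]
force: [-0.0, 0.2, -3.1]
width: 0.345
```

```bash
for i in 1; do python3 -m creep '{"claw":[15,15,15],"delta_pos":[[0,0,1],[0,0,1],[0,0,1]],"yaw":[0,0,0]}';python3 -m creep '{"claw":[15,15,15],"delta_pos":[[0,0,1],[0,0,1],[0,0,1]],"yaw":[0,0,0]}';python3 -m creep '{"claw":[15,15],"delta_pos":[[0,0,0.5],[0,0,0.5]],"yaw":[0,0]}'; done
```

```text
time_s: 9.23
ee_pos: [0.5641, -0.1183, 0.1916]
ee_rot: [0.763, 0.646, -0.0, 0.0]
force: [-0.6, 0.6, -3.6]
width: 0.342
time_s: 9.48
ee_pos: [0.5641, -0.1183, 0.1906]
ee_rot: [0.763, 0.646, -0.0, 0.0]
force: [-0.1, 1.3, -2.9]
width: 0.339
time_s: 9.65
ee_pos: [0.5642, -0.1183, 0.1902]
ee_rot: [0.763, 0.646, -0.0, 0.0]
force: [-0.8, -0.0, 0.2]
width: 0.344
```

```bash
python3 -m creep '{"claw":[15,15,15],"delta_pos":[[0,0,0.5],[0,0,0.8],[0,0,0.8]],"yaw":[0,0,0]}';python3 -m creep '{"claw":[15,15,15],"delta_pos":[[0,0,0.5],[0,0,0.8],[0,0,0.8]],"yaw":[0,0,0]}'
```

```text
time_s: 9.9
ee_pos: [0.5642, -0.1183, 0.1896]
ee_rot: [0.763, 0.646, -0.0, 0.0]
force: [-1.4, 0.3, 3.7]
width: 0.342
time_s: 10.15
ee_pos: [0.5642, -0.1183, 0.1888]
ee_rot: [0.763, 0.646, -0.0, 0.0]
force: [-0.0, -0.8, 5.3]
width: 0.342
```

```bash
python3 -m creep '{"claw":[15,15,15],"delta_pos":[[0,0,0.5],[0,0,1],[0,0,1]],"yaw":[0,0,0]}';python3 -m creep '{"claw":[15,15,15],"delta_pos":[[0,0,0.3],[0,0,0.6],[0,0,0.6]],"yaw":[0,0,0]}';python3 -m creep '{"claw":[15,15,15],"delta_pos":[[0,0,0.3],[0,0,0.5],[0,0,0.5]],"yaw":[0,0,0]}'
```

```text
time_s: 10.4
ee_pos: [0.5642, -0.1183, 0.1877]
ee_rot: [0.763, 0.646, -0.0, 0.0]
force: [-2.1, 0.9, 3.4]
width: 0.342
time_s: 10.65
ee_pos: [0.5642, -0.1183, 0.187]
ee_rot: [0.763, 0.646, -0.0, 0.0]
force: [-2.1, 0.1, 3.7]
width: 0.342
time_s: 10.9
ee_pos: [0.5642, -0.1183, 0.1865]
ee_rot: [0.763, 0.646, -0.0, 0.0]
force: [-2.1, 0.9, 4.1]
width: 0.336
```

```bash
python3 -m creep '{"claw":[15,15,15],"delta_pos":[[0,0,0.3],[0,0,0.5],[0,0,0.5]],"yaw":[0,0,0]}';python3 -m creep '{"claw":[15,15,15],"delta_pos":[[0,0,0.2],[0,0,0.4],[0,0,0.4]],"yaw":[0,0,0]}'
```

```text
time_s: 11.15
ee_pos: [0.5642, -0.1183, 0.1859]
ee_rot: [0.763, 0.646, -0.0, 0.0]
force: [-1.3, 0.5, 4.1]
width: 0.342
time_s: 11.4
ee_pos: [0.5642, -0.1183, 0.1855]
ee_rot: [0.763, 0.646, -0.0, 0.0]
force: [-1.9, 0.1, 4.4]
width: 0.34
```

```bash
python3 -m creep '{"claw":[15,15,15],"delta_pos":[[0,0,0.2],[0,0,0.4],[0,0,0.4]],"yaw":[0,0,0]}';python3 -m creep '{"claw":[15,15,15],"delta_pos":[[0,0,0.2],[0,0,0.3],[0,0,0.3]],"yaw":[0,0,0]}'
```

```text
time_s: 11.65
ee_pos: [0.5643, -0.1183, 0.1853]
ee_rot: [0.763, 0.646, -0.0, 0.0]
force: [-2.4, -0.1, 8.1]
width: 0.34
time_s: 11.9
ee_pos: [0.5642, -0.1183, 0.1852]
ee_rot: [0.763, 0.646, -0.0, 0.0]
force: [-3.4, 0.7, 9.9]
width: 0.341
```

```bash
python3 -m creep '{"claw":[15,15,15],"delta_pos":[[1.5,0,0.3],[3,0,0.4],[4,0,0.4]],"yaw":[0,0,0]}';python3 -m creep '{"claw":[15,15,15],"delta_pos":[[1.5,0,0.3],[3,0,0.4],[4,0,0.4]],"yaw":[0,0,0]}'
```

```text
time_s: 12.15
ee_pos: [0.5649, -0.1143, 0.1851]
ee_rot: [0.763, 0.646, -0.0, 0.0]
force: [-2.9, 0.0, 9.5]
width: 0.342
time_s: 12.4
ee_pos: [0.5656, -0.1104, 0.185]
ee_rot: [0.763, 0.646, -0.0, 0.001]
force: [-4.4, -3.5, 11.3]
width: 0.345
```

```bash
python3 -m creep '{"claw":[15,15,15],"delta_pos":[[1.5,0,0.3],[3,0,0.4],[4,0,0.4]],"yaw":[0,0,0]}';python3 -m creep '{"claw":[15,15,15],"delta_pos":[[1.5,0,0.3],[3,0,0.4],[4,0,0.4]],"yaw":[0,0,0]}';python3 -m creep '{"claw":[15,15,15],"delta_pos":[[1.5,0,0.3],[3,0,0.4],[4,0,0.4]],"yaw":[0,0,0]}'
```

```text
time_s: 12.65
ee_pos: [0.5663, -0.1068, 0.1849]
ee_rot: [0.763, 0.646, -0.0, 0.001]
force: [-4.0, -3.9, 10.9]
width: 0.346
time_s: 12.9
ee_pos: [0.5669, -0.103, 0.1848]
ee_rot: [0.763, 0.646, -0.0, 0.001]
force: [-3.6, -1.1, 10.6]
width: 0.339
time_s: 13.15
ee_pos: [0.5675, -0.099, 0.1846]
ee_rot: [0.763, 0.646, -0.0, 0.001]
force: [-3.5, 0.4, 9.9]
width: 0.342
```

```bash
python3 -m creep '{"claw":[15,15,15,15],"delta_pos":[[1.5,0,0.3],[3,0,0.4],[4.5,0,0.5],[5,0,0.5]],"yaw":[0,0,0,0]}';python3 -m creep '{"claw":[15,15,15,15],"delta_pos":[[1.5,0,0.3],[3,0,0.4],[4.5,0,0.5],[5,0,0.5]],"yaw":[0,0,0,0]}';python3 -m creep '{"claw":[15,15,15,15],"delta_pos":[[1.5,0,0.3],[3,0,0.4],[4.5,0,0.5],[5,0,0.5]],"yaw":[0,0,0,0]}'
```

```text
time_s: 13.48
ee_pos: [0.5684, -0.0939, 0.1844]
ee_rot: [0.763, 0.646, -0.0, 0.001]
force: [-3.4, 1.0, 10.4]
width: 0.343
time_s: 13.82
ee_pos: [0.5692, -0.0888, 0.1843]
ee_rot: [0.763, 0.646, -0.0, 0.001]
force: [-2.8, 1.1, 11.8]
width: 0.345
time_s: 14.15
ee_pos: [0.57, -0.0837, 0.1841]
ee_rot: [0.763, 0.646, -0.0, 0.001]
force: [-4.9, -0.7, 11.2]
width: 0.339
```

```bash
python3 -m creep '{"claw":[15,15,15,15,15,15],"delta_pos":[[1.5,0,0.3],[3,0,0.4],[4.5,0,0.45],[6,0,0.5],[7.5,0,0.55],[8,0,0.6]],"yaw":[0,0,0,0,0,0]}';python3 -m creep '{"claw":[15,15,15,15,15,15],"delta_pos":[[1.5,0,0.3],[3,0,0.4],[4.5,0,0.45],[6,0,0.5],[7.5,0,0.55],[8,0,0.6]],"yaw":[0,0,0,0,0,0]}';python3 -m creep '{"claw":[15,15,15,15,15,15],"delta_pos":[[1.5,0,0.3],[3,0,0.4],[4.5,0,0.45],[6,0,0.5],[7.5,0,0.55],[8,0,0.6]],"yaw":[0,0,0,0,0,0]}'
```

```text
time_s: 14.65
ee_pos: [0.5714, -0.076, 0.1838]
ee_rot: [0.763, 0.646, -0.0, 0.002]
force: [-4.1, -3.4, 11.2]
width: 0.339
time_s: 15.15
ee_pos: [0.573, -0.068, 0.1835]
ee_rot: [0.763, 0.646, -0.0, 0.002]
force: [-2.9, -0.6, 10.6]
width: 0.347
time_s: 15.65
ee_pos: [0.5743, -0.0599, 0.1832]
ee_rot: [0.763, 0.647, -0.0, 0.002]
force: [-2.9, 0.7, 11.4]
width: 0.341
```

```bash
python3 -m creep '{"claw":[15,15,15,15,15,15],"delta_pos":[[1.5,0,0.3],[3,0,0.4],[4.5,0,0.45],[6,0,0.5],[7.5,0,0.55],[8,0,0.6]],"yaw":[0,0,0,0,0,0]}';python3 -m creep '{"claw":[15,15,15,15,15,15],"delta_pos":[[1.5,0,0.3],[3,0,0.4],[4.5,0,0.45],[6,0,0.5],[7.5,0,0.55],[8,0,0.6]],"yaw":[0,0,0,0,0,0]}';python3 -m creep '{"claw":[15,15,15,15,15,15],"delta_pos":[[1.5,0,0.3],[3,0,0.4],[4.5,0,0.45],[6,0,0.5],[7.5,0,0.55],[8,0,0.6]],"yaw":[0,0,0,0,0,0]}';python3 -m creep '{"claw":[15,15,15,15,15,15],"delta_pos":[[1.5,0,0.3],[3,0,0.4],[4.5,0,0.45],[6,0,0.5],[7.5,0,0.55],[8,0,0.6]],"yaw":[0,0,0,0,0,0]}'
```

```text
time_s: 16.15
ee_pos: [0.5757, -0.0518, 0.1829]
ee_rot: [0.763, 0.647, 0.0, 0.002]
force: [-3.6, 0.8, 11.0]
width: 0.338
time_s: 16.65
ee_pos: [0.577, -0.0442, 0.1827]
ee_rot: [0.763, 0.647, -0.0, 0.002]
force: [-4.9, -4.4, 11.8]
width: 0.341
time_s: 17.15
ee_pos: [0.5783, -0.0362, 0.1824]
ee_rot: [0.763, 0.647, -0.0, 0.002]
force: [-2.8, 0.5, 10.9]
width: 0.341
time_s: 17.65
ee_pos: [0.5797, -0.0281, 0.1821]
ee_rot: [0.763, 0.647, 0.0, 0.002]
force: [-3.6, 1.3, 10.7]
width: 0.34
```

```bash
python3 -m creep '{"claw":[15,15,15,15,15,15],"delta_pos":[[1.5,0,0.3],[3,0,0.4],[4.5,0,0.45],[6,0,0.5],[7.5,0,0.6],[8,0,0.65]],"yaw":[0,0,0,0,0,0]}';python3 -m creep '{"claw":[15,15,15,15,15,15],"delta_pos":[[1.5,0,0.3],[3,0,0.4],[4.5,0,0.45],[6,0,0.5],[7.5,0,0.6],[8,0,0.65]],"yaw":[0,0,0,0,0,0]}';python3 -m creep '{"claw":[15,15,15,15,15,15],"delta_pos":[[1.5,0,0.3],[3,0,0.4],[4.5,0,0.45],[6,0,0.5],[7.5,0,0.6],[8,0,0.65]],"yaw":[0,0,0,0,0,0]}';python3 -m creep '{"claw":[15,15,15,15,15,15],"delta_pos":[[1.5,0,0.3],[3,0,0.4],[4.5,0,0.45],[6,0,0.5],[7.5,0,0.6],[8,0,0.65]],"yaw":[0,0,0,0,0,0]}'
```

```text
time_s: 18.15
ee_pos: [0.581, -0.02, 0.1817]
ee_rot: [0.763, 0.647, 0.0, 0.002]
force: [-3.8, 0.4, 11.8]
width: 0.341
time_s: 18.65
ee_pos: [0.5824, -0.0123, 0.1815]
ee_rot: [0.763, 0.647, 0.0, 0.003]
force: [-4.1, -3.3, 12.3]
width: 0.34
time_s: 19.15
ee_pos: [0.5839, -0.0042, 0.1812]
ee_rot: [0.763, 0.647, 0.0, 0.003]
force: [-2.7, 0.5, 10.9]
width: 0.343
time_s: 19.65
ee_pos: [0.5852, 0.0039, 0.1808]
ee_rot: [0.763, 0.647, 0.0, 0.003]
force: [-3.6, 0.9, 11.3]
width: 0.345
```

```bash
python3 -m creep '{"claw":[15,15,15,15,15,15],"delta_pos":[[1.5,0,0.3],[3,0,0.4],[4.5,0,0.45],[6,0,0.5],[7.5,0,0.6],[8,0,0.65]],"yaw":[0,0,0,0,0,0]}';python3 -m creep '{"claw":[15,15,15,15,15,15],"delta_pos":[[1.5,0,0.3],[3,0,0.4],[4.5,0,0.45],[6,0,0.5],[7.5,0,0.6],[8,0,0.65]],"yaw":[0,0,0,0,0,0]}';python3 -m creep '{"claw":[15,15,15,15,15,15],"delta_pos":[[1.5,0,0.3],[3,0,0.4],[4.5,0,0.45],[6,0,0.5],[7.5,0,0.6],[8,0,0.65]],"yaw":[0,0,0,0,0,0]}';python3 -m creep '{"claw":[15,15,15,15,15,15],"delta_pos":[[1.5,0,0.3],[3,0,0.4],[4.5,0,0.45],[6,0,0.5],[7.5,0,0.6],[8,0,0.65]],"yaw":[0,0,0,0,0,0]}';python3 -m creep '{"claw":[15,15,15,15,15,15],"delta_pos":[[1.5,0,0.3],[3,0,0.4],[4.5,0,0.45],[6,0,0.5],[7.5,0,0.6],[8,0,0.65]],"yaw":[0,0,0,0,0,0]}'
```

```text
time_s: 20.15
ee_pos: [0.5866, 0.012, 0.1805]
ee_rot: [0.763, 0.647, 0.001, 0.003]
force: [-4.4, 0.3, 10.6]
width: 0.346
time_s: 20.65
ee_pos: [0.588, 0.0197, 0.1802]
ee_rot: [0.763, 0.647, 0.0, 0.003]
force: [-4.4, -3.5, 11.9]
width: 0.341
time_s: 21.15
ee_pos: [0.5893, 0.0278, 0.1799]
ee_rot: [0.762, 0.647, 0.001, 0.003]
force: [-3.8, 1.2, 10.8]
width: 0.343
time_s: 21.65
ee_pos: [0.5907, 0.036, 0.1796]
ee_rot: [0.762, 0.647, 0.001, 0.003]
force: [-3.8, 0.0, 11.5]
width: 0.335
time_s: 22.15
ee_pos: [0.592, 0.0441, 0.1792]
ee_rot: [0.762, 0.647, 0.001, 0.003]
force: [-3.8, 1.1, 11.9]
width: 0.345
```

```bash
python3 -m creep '{"claw":[15,15,15,15,15],"delta_pos":[[-1.5,0,0.35],[-3.5,0,0.3],[-6,0,0.2],[-8,0,0.1],[-9,0,0.1]],"yaw":[0,0,0,0,0]}'; python3 -m creep '{"claw":[15,15,15,15,15],"delta_pos":[[-2,0,0.35],[-4.5,0,0.25],[-7,0,0.15],[-9,0,0.1],[-10,0,0.05]],"yaw":[0,0,0,0,0]}'
python3 -c "
from h import *
s=manip.read_state();m=R.from_quat(s['ee_rot']).as_matrix();print(m[:,2].round(4),np.arctan2(m[1,0],m[0,0])-np.pi/2)"
```

```text
time_s: 22.57
ee_pos: [0.5905, 0.0352, 0.1795]
ee_rot: [0.763, 0.647, 0.001, 0.003]
force: [-3.5, 1.8, 12.6]
width: 0.343
time_s: 22.98
ee_pos: [0.5889, 0.0253, 0.1799]
ee_rot: [0.763, 0.647, 0.001, 0.003]
force: [-4.9, 1.6, 12.7]
width: 0.341
[ 0.0055 -0.0031 -1.    ] -0.16380655109585684
```

```bash
python3 -m creep '{"claw":[15,15,15,15,15,15,15,15],"delta_pos":[[-2,0,0.35],[-4.5,0,0.25],[-7,0,0.15],[-9.5,0,0.05],[-12,0,-0.05],[-14.5,0,-0.1],[-17,0,-0.2],[-18,0,-0.25]],"yaw":[0,0,0,0,0,0,0,0]}'; python3 -m creep '{"claw":[15,15,15,15,15,15,15,15],"delta_pos":[[-2,0,0.35],[-4.5,0,0.25],[-7,0,0.15],[-9.5,0,0.05],[-12,0,-0.05],[-14.5,0,-0.1],[-17,0,-0.2],[-18,0,-0.25]],"yaw":[0,0,0,0,0,0,0,0]}'
```

```text
time_s: 23.65
ee_pos: [0.5859, 0.0075, 0.1806]
ee_rot: [0.763, 0.647, 0.001, 0.003]
force: [-3.0, 1.8, 13.3]
width: 0.341
time_s: 24.32
ee_pos: [0.5829, -0.0104, 0.1813]
ee_rot: [0.763, 0.647, 0.001, 0.003]
force: [-4.8, 1.9, 12.4]
width: 0.346
```

```bash
python3 -m creep '{"claw":[15,15,15,15,15,15,15,15],"delta_pos":[[-2,0,0.35],[-4.5,0,0.25],[-7,0,0.15],[-9.5,0,0.05],[-12,0,-0.05],[-14.5,0,-0.1],[-17,0,-0.2],[-18,0,-0.25]],"yaw":[0,0,0,0,0,0,0,0]}'
```

```text
time_s: 24.98
ee_pos: [0.5799, -0.0283, 0.182]
ee_rot: [0.763, 0.647, 0.001, 0.003]
force: [-4.0, 2.0, 13.3]
width: 0.342
```

```bash
python3 -m creep '{"claw":[15,15,15,15,15,15,15,15],"delta_pos":[[-2,0,0.35],[-4.5,0,0.25],[-7,0,0.15],[-9.5,0,0.05],[-12,0,-0.05],[-14.5,0,-0.1],[-17,0,-0.2],[-18,0,-0.25]],"yaw":[0,0,0,0,0,0,0,0]}'; python3 -m creep '{"claw":[15,15,15,15,15,15,15,15],"delta_pos":[[-2,0,0.35],[-4.5,0,0.25],[-7,0,0.15],[-9.5,0,0.05],[-12,0,-0.05],[-14.5,0,-0.1],[-17,0,-0.2],[-18,0,-0.25]],"yaw":[0,0,0,0,0,0,0,0]}'; python3 -m creep '{"claw":[15,15,15,15,15,15,15,15],"delta_pos":[[-2,0,0.35],[-4.5,0,0.25],[-7,0,0.15],[-9.5,0,0.05],[-12,0,-0.05],[-14.5,0,-0.1],[-17,0,-0.2],[-18,0,-0.25]],"yaw":[0,0,0,0,0,0,0,0]}'; python3 -m creep '{"claw":[15,15,15,15,15,15,15,15],"delta_pos":[[-2,0,0.35],[-4.5,0,0.25],[-7,0,0.15],[-9.5,0,0.05],[-12,0,-0.05],[-14.5,0,-0.1],[-17,0,-0.2],[-18,0,-0.25]],"yaw":[0,0,0,0,0,0,0,0]}'
```

```text
time_s: 25.65
ee_pos: [0.5768, -0.0461, 0.1827]
ee_rot: [0.763, 0.647, 0.001, 0.003]
force: [-3.5, 1.7, 12.3]
width: 0.342
time_s: 26.32
ee_pos: [0.5739, -0.064, 0.1834]
ee_rot: [0.763, 0.646, 0.002, 0.003]
force: [-3.4, 1.7, 11.7]
width: 0.34
time_s: 26.98
ee_pos: [0.5708, -0.0819, 0.184]
ee_rot: [0.763, 0.646, 0.002, 0.003]
force: [-3.8, 1.1, 11.6]
width: 0.336
time_s: 27.65
ee_pos: [0.5678, -0.0999, 0.1846]
ee_rot: [0.763, 0.646, 0.002, 0.003]
force: [-3.8, 1.4, 9.8]
width: 0.343
```

```bash
python3 -m creep '{"claw":[15,15,15,15,15,15,15,15],"delta_pos":[[-2,0,0.35],[-4.5,0,0.25],[-7,0,0.15],[-9.5,0,0.05],[-12,0,-0.05],[-14.5,0,-0.1],[-17,0,-0.2],[-18,0,-0.25]],"yaw":[0,0,0,0,0,0,0,0]}'
```

```text
time_s: 28.32
ee_pos: [0.5649, -0.1178, 0.1852]
ee_rot: [0.763, 0.646, 0.002, 0.003]
force: [-2.9, 1.6, 10.5]
width: 0.339
```

Both passes ran on the same straight line, as expected with the wheel on the lips. I'll lift and look.

```bash
python3 -m creep '{"claw":[15,15,15,15,15,15,15,15,15],"delta_pos":[[0,0,-4],[0,0,-12],[0,0,-25],[0,0,-40],[0,0,-52],[0,0,-60],[0,0,-60],[0,0,-60],[0,0,-60]],"yaw":[0,0,0,0,0,0,0,0,0]}'; python3 - <<'E'
from h import *
d=cam("wrist");cv2.imwrite("pics/w6.png",cv2.resize(d["img"],(768,576))[:,:,::-1])
s=d["s"];m=R.from_quat(s["ee_rot"]).as_matrix();print(m[:,2].round(4),"tool",np.arctan2(m[1,0],m[0,0])-np.pi/2,s["force"])
print(m.T@(np.array([.5492,-.3018,s["ee_pos"][2]])-s["ee_pos"])*1000)
d=cam("scene");crop(d,185,105,305,225,5,"s6.png")
E
```

```text
time_s: 29.07
ee_pos: [0.5641, -0.1176, 0.2445]
ee_rot: [0.763, 0.646, 0.001, 0.003]
force: [-0.4, -0.0, -3.3]
width: 0.343
[ 0.0056 -0.002  -1.    ] tool -0.165248773982009 [-0.43713753 -0.02790143 -3.34625652]
[-184.19117257   15.59379977    0.29245083]
```

View pics/s6.png

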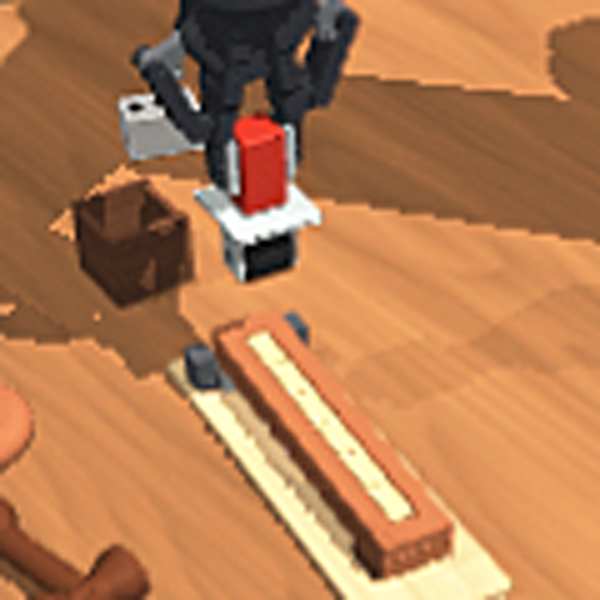

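View pics/w6.png

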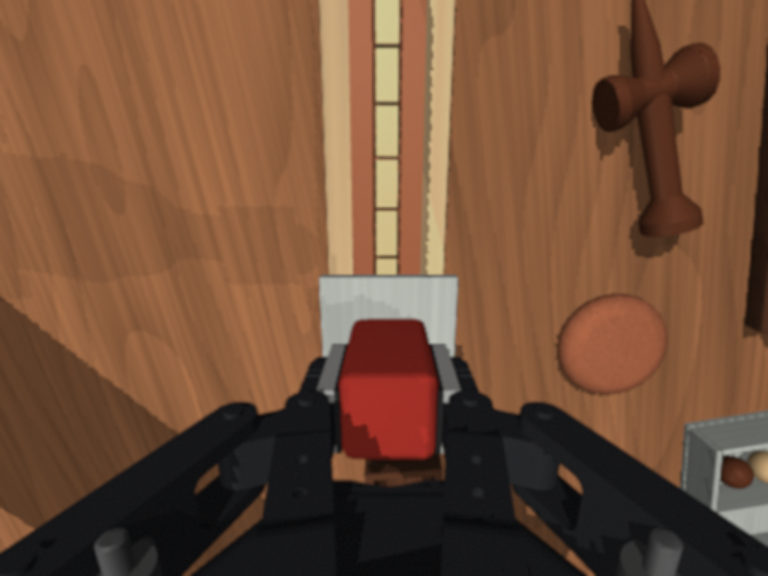

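```bash
python3 -m creep '{"claw":[15,15,15,15,15,15,15,15,15,15],"delta_pos":[[-10,1,0],[-30,2.5,0],[-60,5,0],[-95,8,0],[-130,11,0],[-160,13,0],[-178,14.5,0],[-184.2,15,0],[-184.2,15,0],[-184.2,15,0]],"yaw":[0,-0.01,-0.03,-0.05,-0.07,-0.09,-0.09,-0.09,-0.09,-0.09]}';python3 - <<'E'
from h import *
d=cam("wrist");cv2.imwrite("pics/w7.png",cv2.resize(d["img"],(768,576))[:,:,::-1])
s=d["s"];m=R.from_quat(s["ee_rot"]).as_matrix();print(s["ee_pos"],"tool",np.arctan2(m[1,0],m[0,0])-np.pi/2)
z=m[:,2]
print("aim",m.T@(np.array([.5494,-.3020,.1473])-.137*np.array([z[0],z[1],0])-s["ee_pos"])*1000)
d=cam("scene");crop(d,170,80,290,200,5,"s7.png")
E
```

```text
time_s: 30.0
ee_pos: [0.5482, -0.3015, 0.2441]
ee_rot: [0.734, 0.68, 0.001, 0.002]
force: [0.4, 0.7, -3.9]
width: 0.342
[ 0.54816094 -0.30151851  0.24409535] tool -0.07614369267464571
aim [-0.20192046  0.24025444 96.79754098]
```

View pics/s7.png

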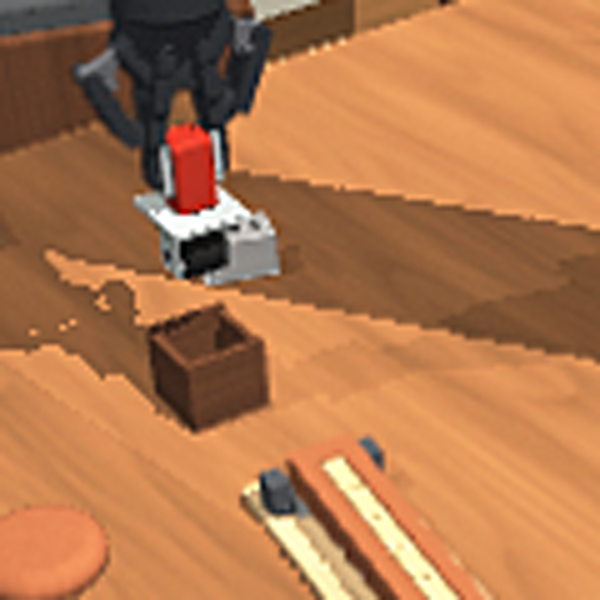

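```bash
python3 -m creep '{"claw":[15,15,15,15,15,15,15,15,15,15],"delta_pos":[[0,0.2,8],[0,0.2,18],[0,0.2,28],[0,0.2,36],[0,0.2,44],[0,0.2,51],[0,0.2,56],[0,0.2,60],[0,0.2,60],[0,0.2,60]],"yaw":[0,0,0,0,0,0,0,0,0,0]}'; python3 -m creep '{"claw":[15,15,15,15,15,15,15,15],"delta_pos":[[0,0,5],[0,0,11],[0,0,17],[0,0,23],[0,0,28],[0,0,32],[0,0,32],[0,0,32]],"yaw":[0,0,0,0,0,0,0,0]}'
```

```text
time_s: 30.93
ee_pos: [0.549, -0.3008, 0.1843]
ee_rot: [0.733, 0.68, 0.001, 0.002]
force: [0.8, 0.1, -3.4]
width: 0.341
time_s: 31.6
ee_pos: [0.5491, -0.3008, 0.152]
ee_rot: [0.733, 0.68, 0.001, 0.002]
force: [-0.3, -0.6, -3.3]
width: 0.343
```

```bash
python3 -m creep '{"claw":[15,15,15,15,15],"delta_pos":[[-0.5,0,1],[-1,0,2],[-1,0,3],[-1,0,4],[-1,0,4]],"yaw":[0,0,0,0,0]}'; python3 -m creep '{"claw":[15,15,15],"delta_pos":[[0,0,0.4],[0,0,0.8],[0,0,0.8]],"yaw":[0,0,0]}'
```

```text
time_s: 32.02
ee_pos: [0.5489, -0.3018, 0.1479]
ee_rot: [0.733, 0.68, 0.001, 0.002]
force: [-0.2, 0.6, -3.7]
width: 0.343
time_s: 32.27
ee_pos: [0.549, -0.3018, 0.1473]
ee_rot: [0.733, 0.68, 0.001, 0.002]
force: [-0.7, 0.2, -0.3]
width: 0.344
```

Plate has just met the rim. I'll seat it and open in steps.

```bash
python3 -m creep '{"claw":[15,15,32,36,42,50,60,70,80,85],"delta_pos":[[0,0,0.2],[0,0,0.2],[0,0,0.2],[0,0,0.2],[0,0,0.2],[0,0,0.2],[0,0,0.2],[0,0,0.2],[0,0,0.2],[0,0,0.2]],"yaw":[0,0,0,0,0,0,0,0,0,0]}' 20; python3 -m creep '{"claw":[85,85,85,85,85,85,85,85,85,85],"delta_pos":[[0,0,0],[0,0,-5],[0,0,-15],[0,0,-30],[0,0,-50],[0,0,-70],[0,0,-90],[0,0,-110],[0,0,-120],[0,0,-120]],"yaw":[0,0,0,0,0,0,0,0,0,0]}'
```

```text
time_s: 33.1
ee_pos: [0.549, -0.3018, 0.1471]
ee_rot: [0.733, 0.68, 0.001, 0.002]
force: [0.0, -0.4, -0.5]
width: 0.996
time_s: 33.93
ee_pos: [0.5494, -0.3022, 0.2702]
ee_rot: [0.733, 0.68, 0.002, 0.004]
force: [0.1, -0.9, -0.3]
width: 0.996
```

```bash
python3 -m creep '{"claw":[85,85,85,85,85,85],"delta_pos":[[-20,0,0],[-50,0,-10],[-80,0,-20],[-80,0,-30],[-80,0,-30],[-80,0,-30]],"yaw":[0,0,0,0,0,0]}'; python3 - <<'E'
from h import *
d=cam("wrist");cv2.imwrite("pics/w8.png",cv2.resize(d["img"],(768,576))[:,:,::-1]);np.savez("w8.npz",img=d["img"],M=d["M"],mtx=d["mtx"],k1=d["k1"])
d=cam("scene");crop(d,170,100,310,240,4.2,"s8.png")
E
```

```text
time_s: 34.43
ee_pos: [0.5429, -0.3817, 0.2997]
ee_rot: [0.733, 0.68, 0.002, 0.004]
force: [0.0, 0.5, -0.4]
width: 0.997
```

View pics/w8.png

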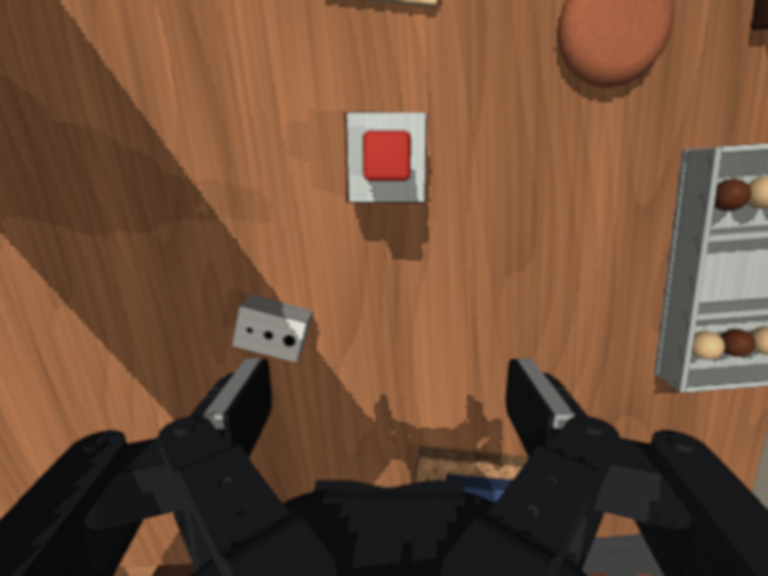

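View pics/s8.png

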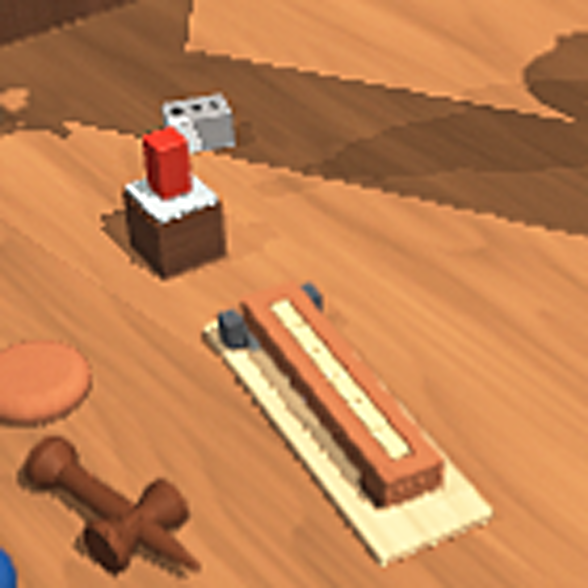

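```bash
python3 - <<'E'
from station import manip
print(manip.sign_off())
E
```

```text
the job is handed in; nothing more can be done
None
```

I rolled the roller along all six slips and back, and they appear flush. The roller is standing upright in its stand again, and I handed the job in at about 34.5 s of the 72 s.

- **Rolling:** I pressed slip0 down to the lips, then rolled to slip5 and back. At the readings I took, the roller bore on the rail with about 12–16 N, allowing for its own weight of about 3 N. I only read the force at the end of each move, so any peak in between was not seen, but nothing came near 35 N.
- **Flush check:** The height fell steadily along the rail, about 0.037 rad down towards slip5. It stayed within about 0.2 mm of a straight line and was the same both ways, so the wheel was running on the lips. The scene and wrist pictures also show the slips level with the rail. There is no depth reading, so I could not measure each slip directly.
- **Roller back in the stand:** The plate met the rim at the same height it was lifted from. The last pictures show the roller upright and the gripper clear of everything.
- **Other things on the bench:** The stone, drill block and kendama handle look undisturbed in the last pictures. The arm was never steered near the others, and I did not check them again.
- **Small disagreements:** While pressing, there was a steady sideways force of 3–5 N and about 0.006 rad of wrist tilt. I allowed for the tilt when putting the roller back.

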